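Set the stop pins and hold a bud vase in the decorating V-block

ROBOT

A 6-joint arm with a two-finger parallel gripper is mounted at the origin on the work surface. World frame = base frame: x ahead of the robot, y to its left, z up, the work surface at z = 0. Lengths are in m, angles in rad, forces in N, time in s.
With the tool pointing down it reaches from about 0.3 to 0.85 m from the base axis. Payload 5.4 kg.
Tool frame: the origin (TCP) lies at the centre of the arm's flange, where the gripper is bolted on; the fingertips stand 173 mm ahead of it and the grasp point (between the pads) lies 155 mm ahead of it (env.tip_reach is the distance from the TCP to the fingertips, in m); z points along the fingers, y is the line along which they close (so a half turn about z gives the same grasp; the last joint's range is limited). The gripper opens to 85 mm and grips with 20 to 120 N. Pads are 22 mm wide; open, the fingers measure 114 mm over their backs; the gripper's body (76 mm by 85 mm) begins 54 mm behind the grasp point. The pads swing forward as they close: fully open they stand 13 mm farther back than shut.
Start: joints at [1.049, 0.158, 1.597, -0, 1.386, -0.21], TCP at [0.176, 0.547, 0.405] pointing down, gripper open.
Joint ranges: [-2.91, 2.91], [-0.94, 2.29], [0.18, 2.7], [-1.29, 4.43], [0.17, 2.64], [-3, 3]. Speed limits (rad/s): [2.57, 2.57, 3.14, 3.14, 3.14, 3.14].

INTERFACE

Orientations are given as a unit quaternion [w, x, y, z].
In Python, from plant import env gives the robot as it stands.
- The arm moves only by the tool drive_tool, never from a script. Its argument "steps" is a list of rows, each a list of 7 numbers: the opening, from 0 (shut) to 1 (fully open), then the shift along the tool's x, y, z in m, then the turn, a rotation vector about the tool's x, y, z in degrees. A call has exactly 10 rows; each row is the pose to reach, as a shift and turn from the pose commanded when the call began, along the tool's axes at that moment; what a row does not reach only later rows make up. A row lasts 1/10 s, in which the tool goes at most 50 mm and 8.59 degrees, less where a joint would pass 70% of its speed; a pose out of reach is approached as far as the arm can. A call with a gripper value outside its range is refused whole. The fingers move at their own pace and stop on an object; "grip_force" is the grip in N (left out, the last holds). Time passes only in rows, so rows that repeat a pose let the fingers close, or fill a call up. It gives the time, the measured TCP pose, the force, the opening and the grip force at its end, in the units of the state.
- env.sense(): the state, without advancing time (a new reading comes with each control period).
- env.grab_frame(name): name is "side" or "top" or "wrist"; returns a dict with "frame" (400x640x3 uint8, red, green, blue), "depth" (400x640 float32, m along the optical axis (not along the pixel's ray), 0 where there is no reading), "fov_y" (degrees; the focal length in pixels is half the picture's height over the tangent of half this angle, whatever the lens; pixels are square), "cx", "cy" (the principal point, pixels), "k1" (the pictures are not rectified: a ray, as slopes to the right and down, at radius r is drawn at 1 + k1 r^2 times it, then the intrinsics apply), "rvec" (rotation vector, rad) and "tvec" (3), from world to camera coordinates, as OpenCV has them. Camera axes: x right, y down, z forward; pixel columns grow to the right and rows downward; lengths in m; the calibration is good to about 2 mm. A picture is of the moment at which its call begins.
- env.hand_in(): hands the job in; it is judged then, once.
Trained networks look in a picture, given as the dict that the camera call returned (one of the last four; its "shot" number tells which), for a name from the list of things; names that differ only in an ending like _2 or _b are one class to them, and where a whole thing is asked for, a point or a joint stands for the part that bears it (a point fixed in the world has none). Each returns a list of dicts, best first, with "score" (0 to 1); they miss things now and then, are a little off and sometimes report something else, mostly with a low value. They report only what shows in the picture. A call takes as long as a camera call. They do not tell look-alikes from the thing itself.
- env.outline_of(picture, name): "mask" (400x640 bool, what is visible of it) and "extent" ([left, top, width, height] in pixels, round what is visible of it).
The state is a dict: "time_s": time; "joint_pos": joint angles; "dq": joint speeds; "tau": joint torques, N m; "tcp_pos": TCP position; "orientation": TCP orientation; "contact_force": force on the tool from outside, world axes, zero at the start; "wrist_torque": the same for the moment, N m; "opening": finger opening in m; "finger_force": force on a finger pad.
Only numpy, scipy, OpenCV 4.12 (cv2) and the standard library are available. Lean on these libraries where they do the work, as an engineer would, in place of code of your own. Each camera call takes 0.05 s, during which the arm holds its last target. There are 200 camera calls.

TASK

Set up the decorating cradle for the tall bud vase: drop the two wooden stop pins, one each, fully home into the outer pair of holes in its board (the pair beside the yellow line, farthest from the V-block). Then lay the vase in the V-block with its flat foot up against both pins and its blue neck sticking out past the other end, and press it down from above so that it bears firmly on both felt-lined faces of the V; it is brittle bisque, so set it down and press it gently. I am about to paint it, so finish while still pressing it down, without letting go, and leave everything else where it stands.

Things in the scene. Friction and masses are not known exactly. Their poses are not given: they have to be found in the camera images.
- cradle: decorating cradle, screwed down: brown wooden board 230 (x) x 100 (y) x 28 mm, origin at the centre of its underside, z up; on it a pale wooden V-block, 90 mm long (x -30 to +60 mm), 48 mm wide (y +-24 mm), top 56 mm above the table. Stop-pin holes near the -x end: inner pair at x = -49 mm, outer pair at x = -76 mm beside a yellow line, each at y = +-16 mm
- v_seat (a point): point where the origin of the seated vase comes: on the cradle's x = 0, y = 0, 72 mm above the table. The seated vase lies along the cradle's x axis, neck to +x, its top line 99 mm above the table, its foot against the outer pins at x = -70 mm. Push straight down: an arm that is dragged sideways while it presses unloads one face of the V
- hole_left (a point): mouth (centre, at the board's top, 28 mm above the table) of the outer hole on the cradle's +y side: 13.5 mm across for a 12 mm pin, chamfered rim, 20 mm deep; a pin leans a few mm when pushed, which does no harm
- hole_right (a point): mouth of the outer hole on the cradle's -y side, the same size; the two are 32 mm apart
- v_left: half of the V-block on the cradle's +y side, one felt-lined face of the V. The 90 degree V is open at the top (mouth 44 mm), runs along x over y = 0, its bottom line 34 mm above the table; an 18 mm cross slot parts it at x = 15 mm. Origin: on the board's top, mid-board
- v_right: half of the V-block on the cradle's -y side, one felt-lined face of the V. The 90 degree V is open at the top (mouth 44 mm), runs along x over y = 0, its bottom line 34 mm above the table; an 18 mm cross slot parts it at x = 15 mm. Origin: on the board's top, mid-board
- vase: bisque bud vase, buff with a blue neck and thin blue band, about 0.3 kg, lying on a plywood rest: a cylinder 54 mm across and 140 mm long, then a narrow neck, 190 mm in all. Origin on the axis amid the 140 mm cylinder, 45 mm above the table at the start; x runs from foot to neck. A push of 8 to 20 N straight down on top holds it well in the V; 80 N would crack it
- rest: plywood rest, fixed, 200 (x) x 85 (y) x 12 mm, origin at the centre of its underside; the vase lies along x on its two thin round rails, whose tops are 22 mm above the table and which lie within 21 mm of the vase's axis
- vase_foot (a point): centre of the vase's flat foot, 70 mm from its origin towards -x
- vase_neck (a point): centre of the vase's mouth, 120 mm from its origin towards +x. The vase balances at a point 10 mm from its origin towards the neck
- pin_block: dark wooden pin block, 150 (x) x 50 (y) x 30 mm, fixed to the table, origin at the centre of its underside; three 13.5 mm holes 20 mm deep in a row at x = -50, 0 and +50 mm, holding the two stop pins and the red stamp
- pin_a: plain wooden stop pin, 12 mm across, 70 mm long, upright in the pin block with 50 mm showing (top 80 mm above the table). Origin: centre of its chamfered foot, z towards its top. Fully home in the cradle its foot is 8 mm and its top 78 mm above the table
- pin_b: the other stop pin, just the same; either may go into either outer hole
- stamp: clay stamp with a round red plastic handle, 22 mm across and 65 mm tall, standing in one of the three holes of the pin block; stays there. Origin: centre of its foot
- jar: brown underglaze jar with a white label, 62 mm across, 95 mm tall. Origin: centre of its underside
- canister: black plastic canister, 48 mm across, 86 mm tall. Origin: centre of its underside
- cup: off-white tapered water cup (empty), 80 mm across the rim, 95 mm tall. Origin: centre of its underside
- bowl: orange bowl, 130 mm across the rim, 60 mm tall. Origin: centre of its underside
- pot: small squat blue underglaze pot, 56 mm across, 48 mm tall, on or beside the newspaper. Origin: centre of its underside
- brush: pink-handled paintbrush, 170 mm long, 11 mm thick, lying on the newspaper. Origin: under its middle
There are look-alikes about, which are no part of the job. What is shaped like the vase but red is not meant.

How it is judged:
On the way, in this order (a step that is already met when the one before it is completed fails the run):
1. one stop pin stands fully home in each hole of the outer pair, let go ((((horizontal distance between pin_a and hole_left below 0.004 m and height (world z) of pin_a below 0.012 m and angle between pin_a's own z axis and vertical below 0.15 rad) and (horizontal distance between pin_b and hole_right below 0.004 m and height (world z) of pin_b below 0.012 m and angle between pin_b's own z axis and vertical below 0.15 rad)) or ((horizontal distance between pin_a and hole_right below 0.004 m and height (world z) of pin_a below 0.012 m and angle between pin_a's own z axis and vertical below 0.15 rad) and (horizontal distance between pin_b and hole_left below 0.004 m and height (world z) of pin_b below 0.012 m and angle between pin_b's own z axis and vertical below 0.15 rad))) and contact force between the fingers and pin_a below 0.3 N and contact force between the fingers and pin_b below 0.3 N), for 0.2 s.
2. the vase lies in the V-block along its axis, foot against the pins, neck out past the other end ((((horizontal distance between pin_a and hole_left below 0.004 m and height (world z) of pin_a below 0.012 m and angle between pin_a's own z axis and vertical below 0.15 rad) and (horizontal distance between pin_b and hole_right below 0.004 m and height (world z) of pin_b below 0.012 m and angle between pin_b's own z axis and vertical below 0.15 rad)) or ((horizontal distance between pin_a and hole_right below 0.004 m and height (world z) of pin_a below 0.012 m and angle between pin_a's own z axis and vertical below 0.15 rad) and (horizontal distance between pin_b and hole_left below 0.004 m and height (world z) of pin_b below 0.012 m and angle between pin_b's own z axis and vertical below 0.15 rad))) and x of vase in the frame of cradle between -0.006 and 0.004 m and y of vase in the frame of cradle between -0.003 and 0.003 m and z of vase in the frame of cradle between 0.069 and 0.0755 m and x of vase_neck in the frame of cradle above 0.11 m and angle between the x axis of vase and the x axis of cradle, either way round below 0.05 rad), for 0.2 s.
At the end, for the whole second after the job is handed in: A pin home and upright in each outer hole (4 mm, 8 deg); the vase in the V (axis within 3 mm, 3 deg), foot against the pins (4 mm), neck the other way; fingers touch it with over 3 N and it presses each V face with over 3 N, still, held to the end (all of step 2 and contact force between vase and v_left above 3 N and contact force between vase and v_right above 3 N and contact force between the fingers and vase above 3 N and linear speed of vase below 0.02 m/s); the arm keeps its last pose, push and grip.
It fails at once if the vase is struck or pressed on the cradle with more than 80 N (contact force between vase and cradle above 80 N).
It fails at once if a bystander (stamp, jar, canister, cup, bowl, pot or brush) is pushed more than 30 mm from its place (distance of any of stamp, jar, canister, cup, bowl, pot, brush from where it was at the start of the episode above 0.03 m).
It also fails if it takes over 72 s, if anything falls off the work surface, if the arm or the gripper's body presses on something with over 40 N, if the wrist force passes 120 N, or if a joint passes its speed limit or range.

## Working session

There is one attempt and no reset: what is moved stays moved. The work goes in short steps, Python scripts to look and compute and a tool call to move; the robot and the scene stay as the last step left them, time stands still between calls to the robot, and variables do not carry over. Pictures are saved under pics/ and viewed, at most 10 in all, crops included, and the job is handed in when it is done.

Besides the shell and the picture viewer there is one more tool, called after "Request:" in YAML: its name, and indented under it one key for each argument. drive_tool: Moves the arm, as the interface text tells. Its arguments: {"type":"object","properties":{"steps":{"type":"array","items":{"type":"array","items":{"type":"number"}}},"grip_force":{"type":"number"}},"required":["steps"]}

```bash
mkdir -p pics; ls
cat > h.py <<'E'
import numpy as np, cv2
from plant import env
from scipy.spatial.transform import Rotation as R
def K(p):
    f=200/np.tan(np.radians(p['fov_y'])/2); return np.array([[f,0,p['cx']],[0,f,p['cy']],[0,0,1]])
def cloud(p):
    """400x640x3 world points (nan where no depth)"""
    v,u=np.mgrid[0:400,0:640]; k=K(p); d=np.array([p['k1'],0,0,0,0.])
    n=cv2.undistortPoints(np.stack([u.ravel(),v.ravel()],1).astype(np.float64)[:,None],k,d)[:,0]
    z=p['depth'].astype(float).ravel(); z=np.where(z>0,z,np.nan)
    c=np.c_[n*z[:,None],z]; Rm=R.from_rotvec(np.ravel(p['rvec'])).as_matrix()
    return ((c-np.ravel(p['tvec']))@Rm).reshape(400,640,3)
def px(p,X):
    return cv2.projectPoints(np.atleast_2d(X).astype(float),np.array(p['rvec'],float),np.array(p['tvec'],float),K(p),np.array([p['k1'],0,0,0,0.]))[0][:,0]
def shot(name,fn=None):
    p=env.grab_frame(name)
    if fn: cv2.imwrite('pics/'+fn,p['frame'][:,:,::-1])
    return p
E
python3 - <<'E'
from h import *
s=env.sense();print({k:np.round(v,3) for k,v in s.items()},env.tip_reach)
for n in ['top','side']:
    p=shot(n,n+'1.png');C=cloud(p);print(n,p['fov_y'],p['k1'],np.round(p['tvec'],3),np.round(p['rvec'],3))
    for o in ['cradle','v_left','v_right','vase','rest','pin_block','pin_a','stamp','jar','canister','cup','bowl','pot','brush']:
        for r in env.outline_of(p,o)[:3]:
            if r['score']>.2:
                print(o,round(r['score'],2),r['extent'],np.round(np.nanmedian(C[r['mask']],0),3),np.round(np.nanmax(C[r['mask']][:,2]),3))
E
```

```text
pics
{'time_s': np.float64(0.0), 'joint_pos': array([ 1.049,  0.159,  1.598,  0.   ,  1.386, -0.21 ]), 'dq': array([ 0.001,  0.   , -0.001, -0.001,  0.   ,  0.   ]), 'tau': array([ 1.0000e-03, -3.9602e+01, -3.3143e+01, -0.0000e+00,  9.0000e-03,
       -0.0000e+00]), 'tcp_pos': array([0.176, 0.547, 0.404]), 'orientation': array([-0.   ,  0.155,  0.988, -0.001]), 'contact_force': array([-0.681,  0.778, -0.454]), 'wrist_torque': array([ 0.032,  0.029, -0.013]), 'finger_force': np.float64(0.0), 'opening': np.float64(0.085)} 0.1734
top 50.864486954895916 -0.011379312493310523 [-0.025  0.539  1.146] [ 2.206 -2.143  0.079]
cradle 0.93 [236.2, 129.7, 85.4, 59.0] [0.635 0.111 0.029] 0.06
v_left 0.72 [255.5, 154.5, 32.3, 15.7] [0.628 0.131 0.044] 0.06
v_right 0.72 [257.4, 145.7, 34.3, 16.5] [0.652 0.126 0.044] 0.06
v_right 0.22 [235.6, 130.3, 84.5, 55.8] [0.636 0.112 0.029] 0.06
vase 0.98 [375.8, 261.6, 68.0, 46.6] [ 0.298 -0.246  0.049] 0.061
vase 0.6 [376.0, 208.6, 75.4, 20.9] [ 0.479 -0.271  0.067] 0.078
rest 0.95 [382.6, 205.5, 74.0, 26.9] [ 0.469 -0.285  0.012] 0.053
rest 0.61 [361.2, 131
[... 1363 characters left out ...]
p 0.41 [321.8, 243.1, 5.8, 19.0] [0.432 0.147 0.068] 0.077
stamp 0.27 [375.3, 138.3, 39.6, 45.3] [ 0.473 -0.253  0.064] 0.073
jar 0.84 [254.6, 284.9, 27.7, 42.3] [0.443 0.342 0.074] 0.098
canister 0.64 [309.5, 226.2, 44.3, 49.1] [0.432 0.106 0.028] 0.077
canister 0.58 [261.5, 150.9, 15.0, 26.7] [0.77  0.    0.061] 0.089
cup 0.72 [380.9, 101.6, 24.9, 35.5] [ 0.595 -0.425  0.064] 0.096
cup 0.6 [143.8, 269.8, 58.5, 50.4] [0.67  0.447 0.026] 0.062
bowl 0.83 [144.2, 269.6, 54.5, 48.2] [0.67  0.448 0.026] 0.062
pot 0.58 [307.1, 146.3, 17.8, 22.8] [ 0.69  -0.133  0.038] 0.054
pot 0.22 [255.0, 284.0, 26.9, 42.2] [0.441 0.341 0.08 ] 0.098
brush 0.46 [321.2, 244.0, 6.9, 20.2] [0.432 0.147 0.07 ] 0.077
```

Run:
```python
import cv2
a=cv2.imread('pics/top1.png');b=cv2.imread('pics/side1.png')
cv2.imwrite('pics/t2.png',cv2.resize(a[85:325,120:520],(800,480),interpolation=cv2.INTER_CUBIC))
cv2.imwrite('pics/s2.png',cv2.resize(b[90:350,130:490],(800,578),interpolation=cv2.INTER_CUBIC))
```

```text
(no output)
```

View pics/t2.png

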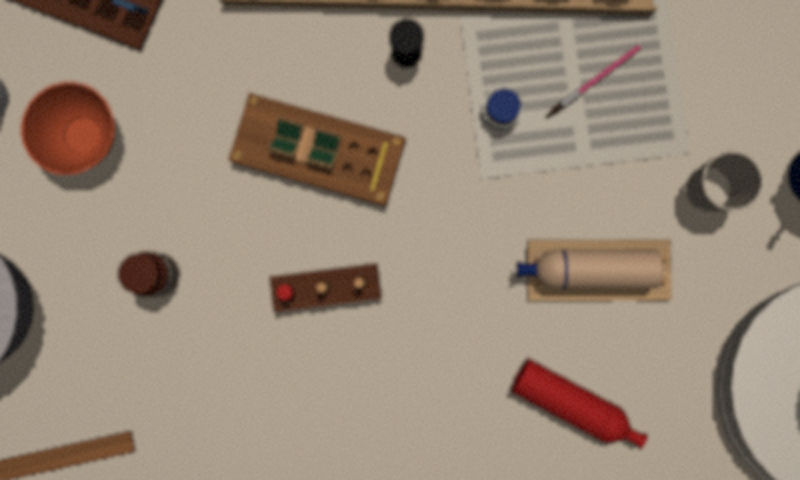

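View pics/s2.png

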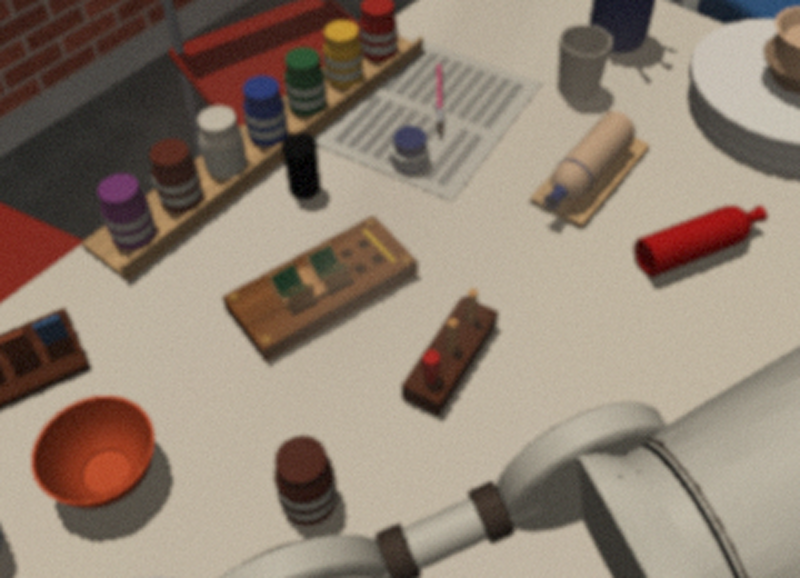

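Vase candidates in the top image (crop coordinates divided by 2, plus the 120/85 offset): the buff one on the rest at px (417,220), neck to +y, and a red look-alike at px (408,285). I choose the buff one. Pins are at about (298,228) and (280,229), with the red stamp at (262,231). The cradle's yellow line is at its right (−y world) end, px (309,168). Next I'll move the wrist camera over the cradle and pin block.

```bash
cat >> h.py <<'E'
def rel(pos,yaw,base=None):
    """tool-frame shift (mm) and z turn (deg) to TCP pos, with tool y along world angle yaw (deg), mod 180; tool down"""
    s=env.sense(); q=np.roll(s['orientation'],-1); T=R.from_quat(q).as_matrix()
    y=np.radians(yaw); best=None
    for a in (y,y+np.pi):
        ty=np.array([np.cos(a),np.sin(a),0]); tz=np.array([0,0,-1.]); W=np.c_[np.cross(ty,tz),ty,tz]
        rv=R.from_matrix(T.T@W).as_rotvec(degrees=True)
        if best is None or np.linalg.norm(rv)<np.linalg.norm(best): best=rv
    return np.round(T.T@(np.array(pos)-s['tcp_pos'])*1000,1),np.round(best,2)
E
python3 - <<'E'
from h import *
p=shot('wrist'); s=env.sense()
Rm=R.from_rotvec(np.ravel(p['rvec'])).as_matrix(); c=-Rm.T@np.ravel(p['tvec']); T=R.from_quat(np.roll(s['orientation'],-1)).as_matrix()
print('cam in tool',T.T@(c-s['tcp_pos']),'view dir tool',T.T@Rm[2],'imgx',T.T@Rm[0],p['fov_y'])
print(rel([.50,.12,.42],75),rel([.50,.12,.42],72))
E
```

```text
cam in tool [0.07637021 0.00060623 0.02897645] view dir tool [-0.29961203 -0.00158178  0.95405981] imgx [-5.69815288e-04  9.99998744e-01  1.47899598e-03] 66.43269822636987
(array([-439.1, -307.4,  -15.3]), array([-0.  , -0.  , -2.86])) (array([-439.1, -307.4,  -15.3]), array([-0.  , -0.  ,  0.14]))
```

Request:
drive_tool:
  steps:
    - [0.35, -0.439, -0.307, -0.015, 0, 0, -2.9]
    - [0.35, -0.439, -0.307, -0.015, 0, 0, -2.9]
    - [0.35, -0.439, -0.307, -0.015, 0, 0, -2.9]
    - [0.35, -0.439, -0.307, -0.015, 0, 0, -2.9]
    - [0.35, -0.439, -0.307, -0.015, 0, 0, -2.9]
    - [0.35, -0.439, -0.307, -0.015, 0, 0, -2.9]
    - [0.35, -0.439, -0.307, -0.015, 0, 0, -2.9]
    - [0.35, -0.439, -0.307, -0.015, 0, 0, -2.9]
    - [0.35, -0.439, -0.307, -0.015, 0, 0, -2.9]
    - [0.35, -0.439, -0.307, -0.015, 0, 0, -2.9]

```text
time_s: 2.55
tcp_pos: [0.4792, 0.1471, 0.4191]
orientation: [0.0, 0.13, 0.991, 0.0]
contact_force: [1.0, 0.8, -0.2]
opening: 0.0297
finger_force: 0.0
```

Run:
```python
from h import *
p=shot('wrist','w1.png'); import pickle; pickle.dump(p,open('w1.pkl','wb'))
f=p['frame']; cv2.imwrite('pics/w1b.png',cv2.resize(f,(800,500),interpolation=cv2.INTER_CUBIC))
print(env.sense()['tcp_pos'])
```

```text
[0.48276216 0.14192256 0.41936361]
```

View pics/w1b.png

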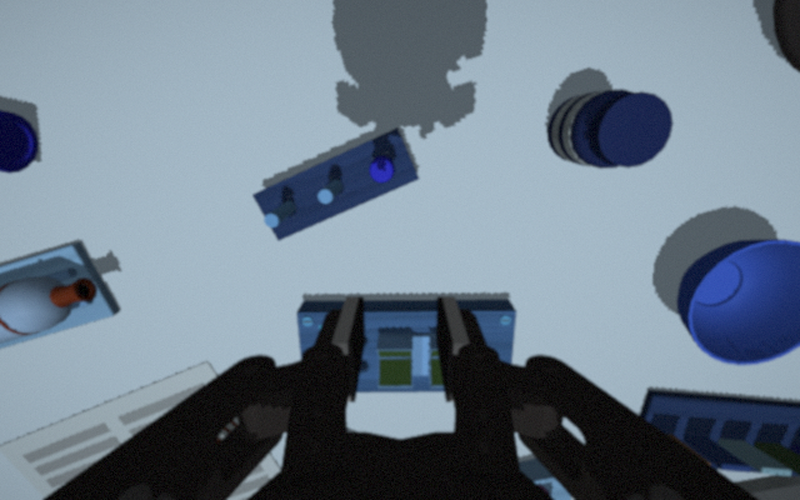

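The wrist view (colours look swapped) shows the pin block, with pins at about (217,176) and (260,157) and the stamp at (305,136). The cradle is at (325,275), mostly hidden by the fingers. I'll measure pins, cradle and vase from depth.

Run:
```python
from h import *
import pickle
w=pickle.load(open('w1.pkl','rb')); t=shot('top'); sd=shot('side')
pickle.dump((t,sd),open('ts.pkl','wb'))
def comps(C,m):
    n,l,st,ce=cv2.connectedComponentsWithStats(m.astype(np.uint8)); return [(C[l==i],ce[i]) for i in range(1,n) if st[i,4]>5]
for nm,p in (('w',w),('t',t),('s',sd)):
    C=cloud(p); X,Y,Z=np.moveaxis(C,2,0)
    print(nm,'table z',np.round(np.nanmedian(Z[(np.abs(Z)<.01)&(abs(X-.53)<.1)&(abs(Y-.1)<.12)]),4))
    reg=(abs(X-.44)<.06)&(abs(Y-.1)<.1)
    for P,c in comps(C,reg&(Z>.06)&(Z<.095)): print(' top',np.round(np.median(P,0),4),np.round([P[:,2].max(),P[P[:,2]>P[:,2].max()-.006].mean(0)[0],P[P[:,2]>P[:,2].max()-.006].mean(0)[1]],4),len(P),c.round(1))
    m=reg&(Z>.025)&(Z<.036); print(' block',cv2.minAreaRect((C[m][:,:2]*1000).astype(np.float32)),np.median(Z[m]).round(4))
    m=(abs(X-.635)<.1)&(abs(Y-.11)<.16)&(Z>.023)&(Z<.034); print(' board',cv2.minAreaRect((C[m][:,:2]*1000).astype(np.float32)),np.median(Z[m]).round(4))
    m=(abs(X-.635)<.1)&(abs(Y-.11)<.16)&(Z>.050)&(Z<.064); print(' vblock',cv2.minAreaRect((C[m][:,:2]*1000).astype(np.float32)),np.median(Z[m]).round(4)) if m.sum()>5 else 0
    m=(abs(X-.475)<.06)&(abs(Y+.27)<.14)&(Z>.03); P=C[m]; print(' vase',cv2.minAreaRect((P[:,:2]*1000).astype(np.float32)),P[:,2].max().round(4)) if m.sum()>5 else 0
```

```text
w table z 0.0019
 top [0.4357 0.143  0.0766] [0.0789 0.4364 0.1425] 347 [304.7 134.9]
 top [0.4435 0.0949 0.0816] [0.0839 0.4442 0.0932] 160 [261.1 155.2]
 top [0.4513 0.0463 0.0813] [0.0836 0.4518 0.0441] 181 [219.3 173.9]
 block ((444.56134033203125, 92.50967407226562), (49.9694709777832, 150.18048095703125), 8.773187637329102) 0.0319
 board ((636.705322265625, 111.761474609375), (231.0081329345703, 101.37884521484375), 75.47344207763672) 0.0298
 vblock ((637.3478393554688, 115.29527282714844), (67.5289077758789, 49.11256790161133), 75.9102783203125) 0.0548
 vase ((477.28564453125, -215.94485473632812), (53.712196350097656, 102.4423828125), 1.591573715209961) 0.0754
t table z 0.0004
 top [0.4522 0.0444 0.08  ] [0.0836 0.4522 0.0441] 16 [299.  225.5]
 top [0.4374 0.1421 0.0745] [0.0799 0.4373 0.1436] 52 [261.8 230.3]
 top [0.4442 0.0941 0.0799] [0.0835 0.4449 0.0944] 20 [280.  227.9]
 block ((444.6842346191406, 93.68316650390625), (49.98974609375, 148.73194885253906), 8.775797843933105) 0.0304
 board ((637.3638305664062, 113.30958557128906), (230.1904296875, 100.82198333740234), 75.
[... 236 characters left out ...]
23386764526) 0.0769
s table z -0.001
 top [0.4492 0.0465 0.0755] [0.0812 0.4505 0.0443] 31 [342.6 223.2]
 top [0.4417 0.0953 0.0761] [0.0818 0.4437 0.0933] 31 [333.5 236.4]
 top [0.4339 0.1453 0.0719] [0.0773 0.4353 0.1432] 69 [324.  251.4]
 block ((442.8799133300781, 93.20243835449219), (51.2207145690918, 152.84547424316406), 8.791685104370117) 0.0292
 board ((635.0070190429688, 112.31709289550781), (232.03878784179688, 104.63453674316406), 74.59654235839844) 0.027
 vblock ((639.1351928710938, 127.29129028320312), (89.71199035644531, 51.89501190185547), 75.04228210449219) 0.0531
 vase ((478.16363525390625, -259.5874938964844), (51.86458206176758, 193.0288848876953), 1.917714238166809) 0.075
```

Run:
```python
from h import *
print(env.sense()['tcp_pos'],rel([.4521,.0438,.29],98.8))
```

```text
[0.47960887 0.14682762 0.41877574] (array([  -0.5, -106.6,  128.8]), array([-0.000e+00,  1.000e-02, -2.404e+01]))
```

Request:
drive_tool:
  steps:
    - [0.35, 0, -0.107, 0.129, 0, 0, -24]
    - [0.35, 0, -0.107, 0.129, 0, 0, -24]
    - [0.35, 0, -0.107, 0.129, 0, 0, -24]
    - [0.35, 0, -0.107, 0.129, 0, 0, -24]
    - [0.35, 0, -0.107, 0.129, 0, 0, -24]
    - [0.35, 0, -0.107, 0.129, 0, 0, -24]
    - [0.35, 0, -0.107, 0.129, 0, 0, -24]
    - [0.35, 0, -0.107, 0.129, 0, 0, -24]
    - [0.35, 0, -0.107, 0.129, 0, 0, -24]
    - [0.35, 0, -0.107, 0.129, 0, 0, -24]

```text
time_s: 3.7
tcp_pos: [0.451, 0.0459, 0.2902]
orientation: [0.0, -0.079, 0.997, -0.0]
contact_force: [-0.6, -0.5, 0.7]
opening: 0.0297
finger_force: 0.0
```

Run:
```python
from h import *
print(env.sense()['tcp_pos'],rel([.4521,.0438,.217],98.8))
p=shot('wrist'); cv2.imwrite('pics/w2.png',cv2.resize(p['frame'][:,:,::-1],(640,400)))
C=cloud(p);X,Y,Z=np.moveaxis(C,2,0)
for c in [(.4521,.0438),(.4445,.0932)]:
    m=(np.hypot(X-c[0],Y-c[1])<.014)&(Z>.072)&(Z<.095); P=C[m]; print(len(P), np.round(np.median(P,0),4), np.round((P.max(0)+P.min(0))/2,4)) if len(P) else 0
    print(px(p,[[*c,.08]]))
```

```text
[0.45098783 0.0459408  0.2902165 ] (array([-0.7, -2.3, 73.2]), array([-0.01,  0.06,  0.27]))
343 [0.4506 0.0434 0.0815] [0.4519 0.0436 0.0776]
[[316.18153818 224.19317109]]
362 [0.4432 0.0925 0.0814] [0.4444 0.0936 0.0776]
[[394.22036665 224.64910582]]
```

View pics/w2.png

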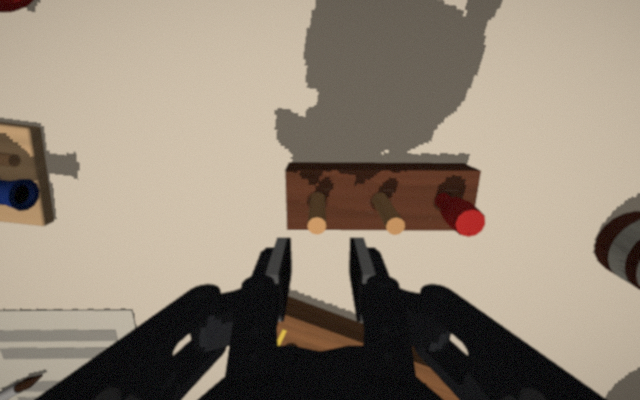

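The close-up shows two bare wooden pins at (316,224) and (395,224) and the red stamp at (469,222). That confirms the target pin, so I descend and grip.

Request:
drive_tool:
  steps:
    - [0.35, -0.0007, -0.0023, 0.02, 0, 0, 0]
    - [0.35, -0.0007, -0.0023, 0.05, 0, 0, 0]
    - [0.35, -0.0007, -0.0023, 0.073, 0, 0, 0]
    - [0.35, -0.0007, -0.0023, 0.073, 0, 0, 0]
    - [0, -0.0007, -0.0023, 0.073, 0, 0, 0]
    - [0, -0.0007, -0.0023, 0.073, 0, 0, 0]
    - [0, -0.0007, -0.0023, 0.073, 0, 0, 0]
    - [0, -0.0007, -0.0023, 0.073, 0, 0, 0]
    - [0, -0.0007, -0.0023, 0.073, 0, 0, 0]
    - [0, -0.0007, -0.0023, 0.073, 0, 0, 0]
  grip_force: 40

```text
time_s: 4.75
tcp_pos: [0.4523, 0.0434, 0.2176]
orientation: [0.001, -0.079, 0.997, -0.0]
contact_force: [0.2, -0.1, 5.0]
opening: 0.0108
finger_force: 39.3
```

Run:
```python
from h import *
s=env.sense();print(s['tcp_pos'],s['opening'],s['finger_force'],s['contact_force'])
```

```text
[0.45233671 0.04338058 0.2175716 ] 0.010764744760713488 39.31288182735443 [ 0.16912726 -0.09644225  5.02943511]
```

Run:
```python
from h import *
print(rel([.6333,.0350,.2685],75.5))
```

```text
(array([-177.5,  -36.7,  -50.6]), array([-1.000e-02,  1.000e-01,  2.353e+01]))
```

Request:
drive_tool:
  steps:
    - [0, 0, 0, -0.03, 0, 0, 0]
    - [0, 0, 0, -0.051, 0, 0, 0]
    - [0, -0.1775, -0.0367, -0.0506, 0, 0.1, 23.5]
    - [0, -0.1775, -0.0367, -0.0506, 0, 0.1, 23.5]
    - [0, -0.1775, -0.0367, -0.0506, 0, 0.1, 23.5]
    - [0, -0.1775, -0.0367, -0.0506, 0, 0.1, 23.5]
    - [0, -0.1775, -0.0367, -0.0506, 0, 0.1, 23.5]
    - [0, -0.1775, -0.0367, -0.0506, 0, 0.1, 23.5]
    - [0, -0.1775, -0.0367, -0.0506, 0, 0.1, 23.5]
    - [0, -0.1775, -0.0367, -0.0506, 0, 0.1, 23.5]

```text
time_s: 5.75
tcp_pos: [0.6319, 0.0353, 0.2672]
orientation: [-0.001, 0.126, 0.992, -0.0]
contact_force: [-0.5, -0.5, 0.1]
opening: 0.0109
finger_force: 39.7
```

Run:
```python
from h import *
s=env.sense();print(s['tcp_pos'],s['opening'],s['contact_force'])
print(rel([.6333,.0350,.2685],75.5))
p=shot('wrist'); import pickle; pickle.dump(p,open('w3.pkl','wb')); cv2.imwrite('pics/w3.png',cv2.resize(p['frame'][100:350,220:480,::-1],(780,750))[:600])
c=np.array([.6369,.1125]);a=np.radians(75.5);u=np.array([np.cos(a),np.sin(a)]);v=np.array([-u[1],u[0]])
for x in(-76,-49):
  for y in(16,-16): print(x,y,px(p,[[*(c+x/1000*u+y/1000*v),.028]]))
T=s['tcp_pos']; print('foot px',px(p,[[T[0],T[1],.06]]))
```

```text
[0.63187659 0.03526481 0.26721283] 0.010877507569710962 [-0.50774673 -0.47381135  0.05758795]
(array([-1.4,  0.1, -1.3]), array([-0.03, -0.15,  0.04]))
-76 16 [[319.81286423 168.01658388]]
-76 -16 [[319.80974894 210.79227458]]
-49 16 [[358.26745908 168.03368392]]
-49 -16 [[356.62904833 210.82946799]]
foot px [[319.63304626 226.13801908]]
```

View pics/w3.png

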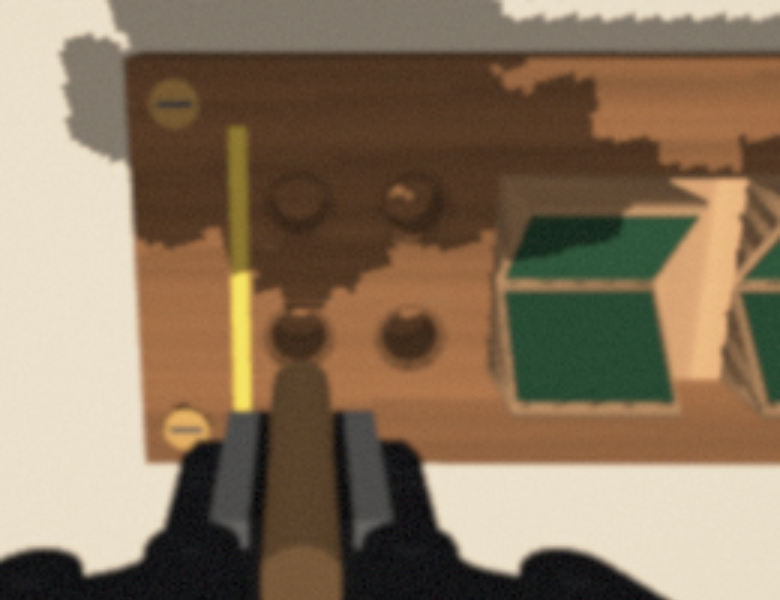

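The crop shows both outer holes at (300,203) and (299,333), matching the predicted (299,204) and (299,332). The pin sits laterally at x=301, so it is lined up with the right hole. Inserting it.

Request:
drive_tool:
  steps:
    - [0, -0.0014, 0.0001, 0.0, 0, 0, 0]
    - [0, -0.0014, 0.0001, 0.015, 0, 0, 0]
    - [0, -0.0014, 0.0001, 0.025, 0, 0, 0]
    - [0, -0.0014, 0.0001, 0.03, 0, 0, 0]
    - [0, -0.0014, 0.0001, 0.034, 0, 0, 0]
    - [0, -0.0014, 0.0001, 0.038, 0, 0, 0]
    - [0, -0.0014, 0.0001, 0.042, 0, 0, 0]
    - [0, -0.0014, 0.0001, 0.046, 0, 0, 0]
    - [0, -0.0014, 0.0001, 0.05, 0, 0, 0]
    - [0, -0.0014, 0.0001, 0.051, 0, 0, 0]

```text
time_s: 6.8
tcp_pos: [0.634, 0.0348, 0.2158]
orientation: [-0.001, 0.126, 0.992, -0.0]
contact_force: [-1.1, -0.1, 3.7]
opening: 0.0107
finger_force: 39.8
```

Request:
drive_tool:
  steps:
    - [0, 0, 0, 0.0005, 0, 0, 0]
    - [0.3, 0, 0, 0, 0, 0, 0]
    - [0.3, 0, 0, 0, 0, 0, 0]
    - [0.3, 0, 0, 0, 0, 0, 0]
    - [0.3, 0, 0, -0.02, 0, 0, 0]
    - [0.3, 0, 0, -0.06, 0, 0, 0]
    - [0.3, 0, 0, -0.09, 0, 0, 0]
    - [0.3, 0, 0, -0.09, 0, 0, 0]
    - [0.3, 0, 0, -0.09, 0, 0, 0]
    - [0.3, 0, 0, -0.09, 0, 0, 0]

```text
time_s: 7.8
tcp_pos: [0.6338, 0.0349, 0.3049]
orientation: [-0.002, 0.126, 0.992, -0.0]
contact_force: [0.1, 0.2, -0.7]
opening: 0.0255
finger_force: 0.0
```

Run:
```python
from h import *
s=env.sense();print(s['tcp_pos'],s['opening'],s['contact_force'])
p=shot('wrist');C=cloud(p);X,Y,Z=np.moveaxis(C,2,0)
for c in [(.6333,.0350),(.4445,.0932)]:
    m=(np.hypot(X-c[0],Y-c[1])<.014)&(Z>.070)&(Z<.095); P=C[m]; print(len(P), np.round(np.median(P,0),4), np.round((P.max(0)+P.min(0))/2,4)) if len(P) else 0
print(rel([.4445,.0934,.30],98.8),rel([.4445,.0934,.217],98.8))
```

```text
[0.63379936 0.03490176 0.30486507] 0.025477383911164567 [ 0.06020782  0.24121238 -0.65719531]
292 [0.6325 0.0345 0.0796] [0.6338 0.0345 0.0757]
(array([197.8,   9.4,   5.4]), array([ 1.000e-02, -2.700e-01, -2.326e+01])) (array([197.4,   9.4,  88.4]), array([ 1.000e-02, -2.700e-01, -2.326e+01]))
```

Request:
drive_tool:
  steps:
    - [0.35, 0.198, 0.0094, 0.005, 0, -0.2, -23.3]
    - [0.35, 0.198, 0.0094, 0.005, 0, -0.2, -23.3]
    - [0.35, 0.198, 0.0094, 0.005, 0, -0.2, -23.3]
    - [0.35, 0.198, 0.0094, 0.005, 0, -0.2, -23.3]
    - [0.35, 0.198, 0.0094, 0.005, 0, -0.2, -23.3]
    - [0.35, 0.198, 0.0094, 0.005, 0, -0.2, -23.3]
    - [0.35, 0.198, 0.0094, 0.005, 0, -0.2, -23.3]
    - [0.35, 0.198, 0.0094, 0.005, 0, -0.2, -23.3]
    - [0.35, 0.198, 0.0094, 0.005, 0, -0.2, -23.3]
    - [0.35, 0.198, 0.0094, 0.005, 0, -0.2, -23.3]

```text
time_s: 8.85
tcp_pos: [0.4456, 0.0931, 0.3017]
orientation: [0.001, -0.077, 0.997, -0.0]
contact_force: [1.0, -0.3, 0.1]
opening: 0.0299
finger_force: 0.0
```

Run:
```python
from h import *
s=env.sense();print(s['tcp_pos']);print(rel([.4445,.0934,.217],98.8))
```

```text
[0.44562762 0.0931364  0.30172613]
(array([ 1.2,  0.5, 84.7]), array([-0.02,  0.11,  0.01]))
```

Request:
drive_tool:
  steps:
    - [0.35, 0.0008, 0.0003, 0.03, 0, 0, 0]
    - [0.35, 0.0008, 0.0003, 0.06, 0, 0, 0]
    - [0.35, 0.0008, 0.0003, 0.084, 0, 0, 0]
    - [0.35, 0.0008, 0.0003, 0.084, 0, 0, 0]
    - [0, 0.0008, 0.0003, 0.084, 0, 0, 0]
    - [0, 0.0008, 0.0003, 0.084, 0, 0, 0]
    - [0, 0.0008, 0.0003, 0.084, 0, 0, 0]
    - [0, 0.0008, 0.0003, 0.084, 0, 0, 0]
    - [0, 0.0008, 0.0003, 0.084, 0, 0, 0]
    - [0, 0.0008, 0.0003, 0.084, 0, 0, 0]

```text
time_s: 9.85
tcp_pos: [0.4448, 0.0936, 0.2185]
orientation: [0.002, -0.077, 0.997, -0.0]
contact_force: [-0.3, -0.4, 4.7]
opening: 0.0105
finger_force: 39.3
```

Run:
```python
from h import *
s=env.sense();print(s['tcp_pos'],s['opening']);T=s['tcp_pos'];print(rel([.6023,.0430,T[2]+.054],75.5))
```

```text
[0.44476765 0.09355054 0.21852392] 0.01053243846228781
(array([-148.1,  -74.2,  -53.4]), array([-0.  ,  0.21, 23.34]))
```

Request:
drive_tool:
  steps:
    - [0, 0, 0, -0.03, 0, 0, 0]
    - [0, 0, 0, -0.054, 0, 0, 0]
    - [0, -0.148, -0.0742, -0.054, 0, 0.2, 23.3]
    - [0, -0.148, -0.0742, -0.054, 0, 0.2, 23.3]
    - [0, -0.148, -0.0742, -0.054, 0, 0.2, 23.3]
    - [0, -0.148, -0.0742, -0.054, 0, 0.2, 23.3]
    - [0, -0.148, -0.0742, -0.054, 0, 0.2, 23.3]
    - [0, -0.148, -0.0742, -0.054, 0, 0.2, 23.3]
    - [0, -0.148, -0.0742, -0.054, 0, 0.2, 23.3]
    - [0, -0.148, -0.0742, -0.054, 0, 0.2, 23.3]

```text
time_s: 10.85
tcp_pos: [0.6008, 0.0435, 0.2718]
orientation: [-0.001, 0.126, 0.992, -0.0]
contact_force: [0.3, 0.2, -0.6]
opening: 0.0107
finger_force: 39.8
```

Run:
```python
from h import *
s=env.sense();print(s['tcp_pos'],s['opening']);T=s['tcp_pos'];print(rel([.6025,.0429,.2165],75.5))
```

```text
[0.60077342 0.04353992 0.27182501] 0.010732551079283233
(array([-2. , -0.2, 55.3]), array([-0.02, -0.15,  0.08]))
```

Request:
drive_tool:
  steps:
    - [0, -0.0016, -0.0002, 0.0, 0, 0, 0]
    - [0, -0.0016, -0.0002, 0.015, 0, 0, 0]
    - [0, -0.0016, -0.0002, 0.027, 0, 0, 0]
    - [0, -0.0016, -0.0002, 0.032, 0, 0, 0]
    - [0, -0.0016, -0.0002, 0.037, 0, 0, 0]
    - [0, -0.0016, -0.0002, 0.042, 0, 0, 0]
    - [0, -0.0016, -0.0002, 0.047, 0, 0, 0]
    - [0, -0.0016, -0.0002, 0.051, 0, 0, 0]
    - [0, -0.0016, -0.0002, 0.054, 0, 0, 0]
    - [0, -0.0016, -0.0002, 0.055, 0, 0, 0]

```text
time_s: 11.85
tcp_pos: [0.6032, 0.0424, 0.2167]
orientation: [-0.001, 0.126, 0.992, -0.0]
contact_force: [-1.4, -0.8, 3.0]
opening: 0.011
finger_force: 40.1
```

Request:
drive_tool:
  steps:
    - [0, 0, 0, 0.0005, 0, 0, 0]
    - [0.3, 0, 0, 0, 0, 0, 0]
    - [0.3, 0, 0, 0, 0, 0, 0]
    - [0.3, 0, 0, 0, 0, 0, 0]
    - [0.3, 0, 0, -0.02, 0, 0, 0]
    - [0.3, 0, 0, -0.06, 0, 0, 0]
    - [0.3, 0, 0, -0.1, 0, 0, 0]
    - [0.3, 0, 0, -0.12, 0, 0, 0]
    - [0.3, 0, 0, -0.12, 0, 0, 0]
    - [0.3, 0, 0, -0.12, 0, 0, 0]

```text
time_s: 12.85
tcp_pos: [0.6033, 0.0424, 0.3365]
orientation: [-0.001, 0.126, 0.992, -0.0]
contact_force: [0.2, -0.2, -0.6]
opening: 0.0253
finger_force: 0.0
```

Run:
```python
from h import *
s=env.sense();print(s['tcp_pos'],s['opening'],s['contact_force'])
p=shot('top');C=cloud(p);X,Y,Z=np.moveaxis(C,2,0)
q=shot('wrist');D=cloud(q)
for c in [(.6333,.0350),(.6023,.0430)]:
  for E in (C,D):
    m=(np.hypot(E[...,0]-c[0],E[...,1]-c[1])<.014)&(E[...,2]>.065)&(E[...,2]<.095); P=E[m]; print(len(P), np.round(np.median(P,0),4), np.round((P.max(0)+P.min(0))/2,4),P[:,2].max()) if len(P) else 0
# vase
m=(abs(X-.479)<.06)&(abs(Y+.26)<.14)&(Z>.03)&(Z<.1); P=C[m]
print(cv2.minAreaRect((P[:,:2]*1000).astype(np.float32)))
Q=P[P[:,2]>.066]; print('body', cv2.minAreaRect((Q[:,:2]*1000).astype(np.float32)), Q[:,2].max(), cv2.fitLine((Q[:,:2]).astype(np.float32),cv2.DIST_L2,0,.01,.01).ravel())
```

```text
[0.60325038 0.04237602 0.33651196] 0.02534924430975035 [ 0.19460519 -0.1553654  -0.61658447]
247 [0.6315 0.0348 0.0794] [0.6337 0.0344 0.0733] 0.081567946613246
5 [0.5986 0.0415 0.0778] [0.5982 0.0415 0.0721] 0.07860761760803242
239 [0.6011 0.0424 0.0795] [0.6026 0.0421 0.0733] 0.08145288044716766
((478.8836975097656, -260.45758056640625), (53.936187744140625, 190.6357421875), 1.674114465713501)
body ((480.1436767578125, -276.538330078125), (39.811920166015625, 156.2464141845703), 1.6626380681991577) 0.07677136878891729 [ 0.03490604 -0.9993906   0.47992262 -0.27905568]
```

Both pins are home, with tops at about 78–79 mm, the same as the seated reference. Now the vase.

Run:
```python
from h import *
print(env.sense()['joint_pos'],rel([.4793,-.2755,.29],1.8))
```

```text
[-1.29413556e-01  2.93842339e-01  1.57989412e+00 -1.49575757e-04
  1.27309034e+00 -1.44770945e+00] (array([  39.9, -338.7,   45.3]), array([-0.23, -0.23, 73.74]))
```

Request:
drive_tool:
  steps:
    - [1, 0.04, -0.339, 0.045, -0.2, -0.2, 73.7]
    - [1, 0.04, -0.339, 0.045, -0.2, -0.2, 73.7]
    - [1, 0.04, -0.339, 0.045, -0.2, -0.2, 73.7]
    - [1, 0.04, -0.339, 0.045, -0.2, -0.2, 73.7]
    - [1, 0.04, -0.339, 0.045, -0.2, -0.2, 73.7]
    - [1, 0.04, -0.339, 0.045, -0.2, -0.2, 73.7]
    - [1, 0.04, -0.339, 0.045, -0.2, -0.2, 73.7]
    - [1, 0.04, -0.339, 0.045, -0.2, -0.2, 73.7]
    - [1, 0.04, -0.339, 0.045, -0.2, -0.2, 73.7]
    - [1, 0.04, -0.339, 0.045, -0.2, -0.2, 73.7]

```text
time_s: 13.95
tcp_pos: [0.4791, -0.2759, 0.2902]
orientation: [-0.001, 0.696, 0.718, 0.001]
contact_force: [-0.7, 0.3, -0.6]
opening: 0.0857
finger_force: 0.0
```

Run:
```python
from h import *
print(env.sense()['tcp_pos'],rel([.4793,-.2755,.20],1.8))
p=shot('wrist','w4.png'); C=cloud(p);X,Y,Z=np.moveaxis(C,2,0)
m=(abs(X-.479)<.06)&(abs(Y+.26)<.14)&(Z>.03)&(Z<.1); P=C[m]
print(len(P),cv2.minAreaRect((P[:,:2]*1000).astype(np.float32)),P.max(0),P.min(0))
for y in np.arange(-.35,-.2,.025):
    k=P[abs(P[:,1]-y)<.004]; k=k[k[:,2]>.055] ; print(y.round(3),len(k),np.round((k[:,0].max()+k[:,0].min())/2,4) if len(k) else '')
```

```text
[ 0.47914429 -0.27587362  0.29015767] (array([ 0.2,  0.1, 90.2]), array([ 0.02, -0.11, -0.03]))
17430 ((478.8507995605469, -261.95025634765625), (54.0286865234375, 190.9454803466797), 2.039463520050049) [ 0.50854616 -0.166406    0.07527688] [ 0.45127012 -0.35726609  0.04529172]
-0.35 573 0.482
-0.325 636 0.481
-0.3 693 0.4799
-0.275 757 0.4788
-0.25 861 0.4784
-0.225 971 0.4777
```

View pics/w4.png

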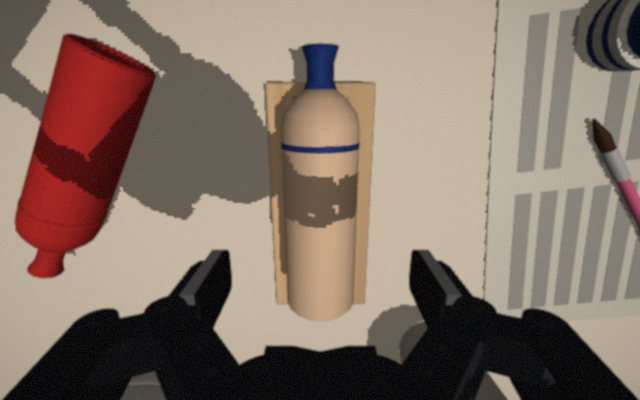

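The close view shows the buff vase at (320,210), neck up at (320,60), centred between the open fingers. The red look-alike is off to the left at (80,150). Descending to grip.

Request:
drive_tool:
  steps:
    - [1, 0, 0, 0.03, 0, -0.1, 0]
    - [1, 0, 0, 0.06, 0, -0.1, 0]
    - [1, 0, 0, 0.08, 0, -0.1, 0]
    - [1, 0, 0, 0.09, 0, -0.1, 0]
    - [0.5, 0, 0, 0.09, 0, -0.1, 0]
    - [0.5, 0, 0, 0.09, 0, -0.1, 0]
    - [0.5, 0, 0, 0.09, 0, -0.1, 0]
    - [0.4, 0, 0, 0.09, 0, -0.1, 0]
    - [0.4, 0, 0, 0.09, 0, -0.1, 0]
    - [0.4, 0, 0, 0.09, 0, -0.1, 0]
  grip_force: 40

```text
time_s: 15.0
tcp_pos: [0.4795, -0.2762, 0.2035]
orientation: [0.001, 0.695, 0.719, -0.001]
contact_force: [-7.9, 0.6, 5.8]
opening: 0.0528
finger_force: 42.3
```

Run:
```python
from h import *
s=env.sense();print({k:np.round(s[k],4) for k in('tcp_pos','opening','finger_force','contact_force','time_s')})
```

```text
{'tcp_pos': array([ 0.4795, -0.2762,  0.2035]), 'opening': np.float64(0.0528), 'finger_force': np.float64(42.2571), 'contact_force': array([-7.9268,  0.5756,  5.7873]), 'time_s': np.float64(15.0)}
```

Run:
```python
from h import *
print(rel([.6397,.1233,.300],-14.5))
```

```text
(array([393.7, 173.5, -97.5]), array([ 0.  ,  0.14, 16.42]))
```

Request:
drive_tool:
  steps:
    - [0.4, 0, 0, -0.01, 0, 0, 0]
    - [0.4, 0, 0, -0.025, 0, 0, 0]
    - [0.4, 0, 0, -0.045, 0, 0, 0]
    - [0.4, 0, 0, -0.07, 0, 0, 0]
    - [0.4, 0, 0, -0.09, 0, 0, 0]
    - [0.4, 0, 0, -0.1, 0, 0, 0]
    - [0.4, 0, 0, -0.1, 0, 0, 0]
    - [0.4, 0, 0, -0.1, 0, 0, 0]
    - [0.4, 0, 0, -0.1, 0, 0, 0]
    - [0.4, 0, 0, -0.1, 0, 0, 0]

```text
time_s: 16.0
tcp_pos: [0.4795, -0.2754, 0.3008]
orientation: [0.001, 0.696, 0.718, 0.0]
contact_force: [-0.4, 0.5, -3.4]
opening: 0.0528
finger_force: 43.6
```

Run:
```python
from h import *
s=env.sense();print({k:np.round(s[k],4) for k in('tcp_pos','opening','finger_force','contact_force','joint_pos')})
print(rel([.6397,.1233,.300],-14.5))
```

```text
{'tcp_pos': array([ 0.4795, -0.2754,  0.3008]), 'opening': np.float64(0.0528), 'finger_force': np.float64(43.5578), 'contact_force': array([-0.404 ,  0.5267, -3.4092]), 'joint_pos': array([-7.4000e-01,  2.0480e-01,  1.7590e+00,  4.0000e-04,  1.1766e+00,
       -7.7220e-01])}
(array([393.4, 172.9,   0.7]), array([ 0.06,  0.02, 16.34]))
```

Lifted (−3.4 N, which fits the vase's weight). Carrying it over the cradle.

Request:
drive_tool:
  steps:
    - [0.4, 0.02, 0.009, 0, 0, 0, 1]
    - [0.4, 0.06, 0.026, 0, 0, 0, 3]
    - [0.4, 0.105, 0.046, 0, 0, 0, 5]
    - [0.4, 0.15, 0.066, 0, 0, 0, 7]
    - [0.4, 0.195, 0.086, 0, 0, 0, 9]
    - [0.4, 0.24, 0.105, 0, 0, 0, 11]
    - [0.4, 0.285, 0.125, 0, 0, 0, 13]
    - [0.4, 0.33, 0.145, 0, 0, 0, 15]
    - [0.4, 0.37, 0.163, 0, 0, 0, 16.3]
    - [0.4, 0.393, 0.173, 0, 0, 0, 16.3]

```text
time_s: 17.0
tcp_pos: [0.6405, 0.126, 0.3006]
orientation: [0.001, 0.79, 0.613, 0.0]
contact_force: [-0.5, -0.7, -3.8]
opening: 0.0529
finger_force: 43.5
```

Run:
```python
from h import *
T=env.sense()['tcp_pos']
p=shot('top'); C=cloud(p); s=env.sense();print(np.round(s['tcp_pos'],4),s['opening'],s['contact_force'],rel([.6397,.1233,.300],-14.5))
w=shot('wrist','w5.png'); D=cloud(w)
c=np.array([.6369,.1125]);a=np.radians(75.5);u=np.array([np.cos(a),np.sin(a)]);v=np.array([-u[1],u[0]])
for nm,E in(('top',C),('wrist',D)):
    q=(E[...,:2]-c); x=q@u; y=q@v; m=(abs(x-.02)<.14)&(abs(y)<.04)&(E[...,2]>.12)&(E[...,2]<.185)
    print(nm,m.sum())
    if m.sum()>20:
        for lo in np.arange(-.1,.14,.02):
            k=m&(abs(x-lo)<.01)
            if k.sum()>8: print(lo.round(2),k.sum(),'y',y[k].min().round(4),y[k].max().round(4),'zmax',E[...,2][k].max().round(4),'xmin/max',x[k].min().round(4),x[k].max().round(4))
```

```text
[0.6409 0.1283 0.3007] 0.052559677310655806 [-1.9802886   2.35814513 -2.5537483 ] (array([-5.1,  0. ,  0.7]), array([ 0.16, -0.09,  0.26]))
top 627
-0.06 167 y -0.027 0.0266 zmax 0.1713 xmin/max -0.0657 -0.05
-0.04 170 y -0.0261 0.0263 zmax 0.1722 xmin/max -0.0499 -0.0302
-0.02 164 y -0.0264 0.0265 zmax 0.1739 xmin/max -0.0297 -0.0104
0.06 41 y 0.0147 0.0269 zmax 0.1665 xmin/max 0.0512 0.0698
0.08 51 y 0.0056 0.0263 zmax 0.1674 xmin/max 0.0715 0.0883
0.1 18 y 0.0065 0.0173 zmax 0.1591 xmin/max 0.0901 0.1074
wrist 40337
-0.02 183 y -0.0271 0.0263 zmax 0.1629 xmin/max -0.0226 -0.01
0.0 3853 y -0.0277 0.0389 zmax 0.1849 xmin/max -0.01 0.01
0.02 9354 y -0.04 0.0399 zmax 0.185 xmin/max 0.01 0.03
0.04 5906 y -0.0392 0.0364 zmax 0.1825 xmin/max 0.03 0.05
0.06 6655 y -0.0274 0.0267 zmax 0.1727 xmin/max 0.05 0.07
0.08 7612 y -0.0273 0.0265 zmax 0.1725 xmin/max 0.07 0.09
0.1 4011 y -0.0212 0.0204 zmax 0.1665 xmin/max 0.09 0.11
0.12 2763 y -0.0121 0.0117 zmax 0.1575 xmin/max 0.11 0.1264
```

View pics/w5.png

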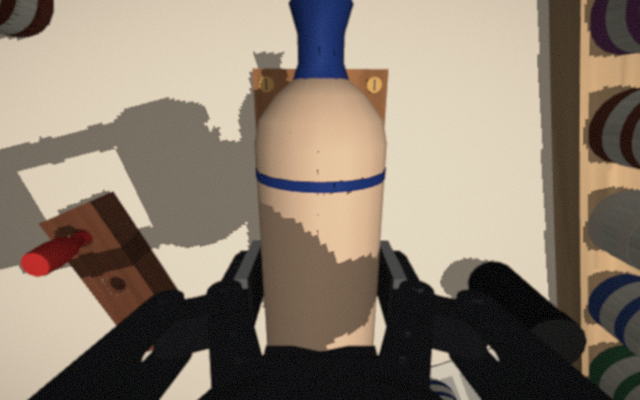

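The vase hangs centred and parallel to the board (y offset −0.4 mm), neck towards +x. Part-way down, then settle and correct.

Request:
drive_tool:
  steps:
    - [0.4, 0, 0, 0.01, 0, 0, 0.2]
    - [0.4, 0, 0, 0.02, 0, 0, 0.2]
    - [0.4, 0, 0, 0.028, 0, 0, 0.2]
    - [0.4, 0, 0, 0.03, 0, 0, 0.2]
    - [0.4, 0, 0, 0.03, 0, 0, 0.2]
    - [0.4, 0, 0, 0.03, 0, 0, 0.2]
    - [0.4, 0, 0, 0.03, 0, 0, 0.2]
    - [0.4, 0, 0, 0.03, 0, 0, 0.2]
    - [0.4, 0, 0, 0.03, 0, 0, 0.2]
    - [0.4, 0, 0, 0.03, 0, 0, 0.2]

```text
time_s: 18.1
tcp_pos: [0.6403, 0.1226, 0.2719]
orientation: [0.002, 0.792, 0.611, 0.001]
contact_force: [-0.3, 0.7, -2.9]
opening: 0.0527
finger_force: 43.5
```

Run:
```python
from h import *
p=shot('top'); C=cloud(p); s=env.sense();print(np.round(s['tcp_pos'],4),s['contact_force'],rel([.6397,.1233,.2305],-14.5))
c=np.array([.6369,.1125]);a=np.radians(75.5);u=np.array([np.cos(a),np.sin(a)]);v=np.array([-u[1],u[0]])
print('tcp in cradle',(s['tcp_pos'][:2]-c)@u,(s['tcp_pos'][:2]-c)@v)
q=(C[...,:2]-c); x=q@u; y=q@v; m=(abs(x-.02)<.14)&(abs(y)<.035)&(C[...,2]>.10)&(C[...,2]<.15)
print('foot',[np.sort(x[m&(abs(y)<.01)])[:8].round(4)],x[m].max())
for lo in(-.06,-.04,-.02,.08): k=m&(abs(x-lo)<.01); print(lo,y[k].min().round(4),y[k].max().round(4),np.percentile(C[...,2][k],95).round(4))
```

```text
[0.6403 0.1226 0.2718] [-1.12216543 -0.24521319 -3.63250783] (array([ 0.6, -0.9, 41.3]), array([ 0.21,  0.08, -0.16]))
tcp in cradle 0.010635899571076133 -0.0007743536663195388
foot [array([-0.069 , -0.0685, -0.0684, -0.0683, -0.0681, -0.0675, -0.0674,
       -0.0673])] 0.09805870925967544
-0.06 -0.0265 0.0261 0.1416
-0.04 -0.027 0.0258 0.1413
-0.02 -0.0273 0.0253 0.1414
0.08 0.0061 0.0247 0.1383
```

Request:
drive_tool:
  steps:
    - [0.4, 0.0009, -0.0007, 0.003, 0.2, 0, 0]
    - [0.4, 0.0009, -0.0007, 0.009, 0.2, 0, 0]
    - [0.4, 0.0009, -0.0007, 0.015, 0.2, 0, 0]
    - [0.4, 0.0009, -0.0007, 0.021, 0.2, 0, 0]
    - [0.4, 0.0009, -0.0007, 0.026, 0.2, 0, 0]
    - [0.4, 0.0009, -0.0007, 0.031, 0.2, 0, 0]
    - [0.4, 0.0009, -0.0007, 0.034, 0.2, 0, 0]
    - [0.4, 0.0009, -0.0007, 0.036, 0.2, 0, 0]
    - [0.4, 0.0009, -0.0007, 0.037, 0.2, 0, 0]
    - [0.4, 0.0009, -0.0007, 0.0375, 0.2, 0, 0]

```text
time_s: 19.15
tcp_pos: [0.64, 0.1235, 0.2343]
orientation: [0.0, 0.792, 0.611, -0.0]
contact_force: [0.5, 0.5, -3.0]
opening: 0.0527
finger_force: 43.5
```

Still free, with axis at about 76 mm. The last few millimetres go slowly.

Request:
drive_tool:
  steps:
    - [0.4, 0, 0, 0.0005, 0, 0, 0]
    - [0.4, 0, 0, 0.001, 0, 0, 0]
    - [0.4, 0, 0, 0.0015, 0, 0, 0]
    - [0.4, 0, 0, 0.002, 0, 0, 0]
    - [0.4, 0, 0, 0.0025, 0, 0, 0]
    - [0.4, 0, 0, 0.003, 0, 0, 0]
    - [0.4, 0, 0, 0.003, 0, 0, 0]
    - [0.4, 0, 0, 0.003, 0, 0, 0]
    - [0.4, 0, 0, 0.003, 0, 0, 0]
    - [0.4, 0, 0, 0.003, 0, 0, 0]

```text
time_s: 20.15
tcp_pos: [0.64, 0.1235, 0.2313]
orientation: [0.0, 0.792, 0.611, -0.0]
contact_force: [0.1, -0.1, -2.5]
opening: 0.0527
finger_force: 43.6
```

Request:
drive_tool:
  steps:
    - [0.4, 0, 0, 0.0005, 0, 0, 0]
    - [0.4, 0, 0, 0.001, 0, 0, 0]
    - [0.4, 0, 0, 0.001, 0, 0, 0]
    - [0.4, 0, 0, 0.0015, 0, 0, 0]
    - [0.4, 0, 0, 0.0015, 0, 0, 0]
    - [0.4, 0, 0, 0.002, 0, 0, 0]
    - [0.4, 0, 0, 0.002, 0, 0, 0]
    - [0.4, 0, 0, 0.002, 0, 0, 0]
    - [0.4, 0, 0, 0.002, 0, 0, 0]
    - [0.4, 0, 0, 0.002, 0, 0, 0]

```text
time_s: 21.15
tcp_pos: [0.6401, 0.1235, 0.2311]
orientation: [0.001, 0.791, 0.611, -0.001]
contact_force: [-7.3, -0.8, 10.9]
opening: 0.0528
finger_force: 45.0
```

Request:
drive_tool:
  steps:
    - [0.4, 0, -0.0005, -0.0005, 0, 0, 0]
    - [0.4, 0, -0.0007, -0.0015, 0, 0, 0]
    - [0.4, 0, -0.0007, -0.0015, 0, 0, 0]
    - [0.7, 0, -0.0007, -0.0015, 0, 0, 0]
    - [0.8, 0, -0.0007, -0.0015, 0, 0, 0]
    - [0.9, 0, -0.0007, -0.0015, 0, 0, 0]
    - [1, 0, -0.0007, -0.0015, 0, 0, 0]
    - [1, 0, -0.0007, -0.0015, 0, 0, 0]
    - [1, 0, -0.0007, -0.0015, 0, 0, 0]
    - [1, 0, -0.0007, -0.0015, 0, 0, 0]

```text
time_s: 22.15
tcp_pos: [0.6393, 0.1237, 0.2307]
orientation: [0.0, 0.792, 0.611, -0.001]
contact_force: [0.0, 0.0, -0.2]
opening: 0.0854
finger_force: 0.0
```

Request:
drive_tool:
  steps:
    - [1, 0, 0, -0.01, 0, 0, 0]
    - [1, 0, 0, -0.03, 0, 0, 0]
    - [1, 0, 0, -0.06, 0, 0, 0]
    - [1, 0, 0, -0.09, 0, 0, 0]
    - [1, 0, 0, -0.12, 0, 0, 0]
    - [0, 0, 0, -0.12, 0, 0, 0]
    - [0, 0, 0, -0.12, 0, 0, 0]
    - [0, 0, 0, -0.12, 0, 0, 0]
    - [0, 0, 0, -0.12, 0, 0, 0]
    - [0, 0, 0, -0.12, 0, 0, 0]

```text
time_s: 23.15
tcp_pos: [0.639, 0.1238, 0.3493]
orientation: [-0.0, 0.792, 0.611, -0.002]
contact_force: [-0.4, -0.1, -0.0]
opening: 0.0119
finger_force: 0.0
```

Run:
```python
from h import *
s=env.sense();print(np.round(s['tcp_pos'],4),s['opening'],s['contact_force'])
c=np.array([.6369,.1125]);a=np.radians(75.5);u=np.array([np.cos(a),np.sin(a)]);v=np.array([-u[1],u[0]])
for nm in('top','wrist','side'):
    p=shot(nm,'f_'+nm+'.png'); C=cloud(p); q=(C[...,:2]-c); x=q@u; y=q@v; Z=C[...,2]; m=(abs(x-.02)<.14)&(abs(y)<.035)&(Z>.08)&(Z<.112)
    print(nm,m.sum(),'foot',np.sort(x[m&(abs(y)<.012)&(Z>.085)])[:6].round(4),x[m].max().round(4))
    for lo in(-.06,-.04,-.02,.0,.02,.04,.06,.08):
        k=m&(abs(x-lo)<.008)
        if k.sum()>8: print(lo,y[k].min().round(4),y[k].max().round(4),'ymean>.09',y[k&(Z>.09)].mean().round(4),np.percentile(Z[k],95).round(4))
    # pins
    k=(abs(x+.078)<.012)&(abs(y)<.026)&(Z>.06)&(Z<.085)
    for sg in(1,-1):
        j=k&(y*sg>0)
        if j.sum()>4: print(' pin',np.median(x[j]).round(4),x[j].max().round(4),np.median(y[j]).round(4),Z[j].max().round(4))
print(rel([.6369+.014*u[0],.1125+.014*u[1],.285],-14.5))
w=cv2.imread('pics/f_side.png'); cv2.imwrite('pics/f2.png',cv2.resize(w[165:265,210:340],(780,600),interpolation=cv2.INTER_CUBIC))
```

```text
[0.639  0.1238 0.3493] 0.011893170852857734 [-0.40563361 -0.05844721 -0.02924332]
top 631 foot [-0.0683 -0.0682 -0.0679 -0.0678 -0.0677 -0.0671] 0.1219
-0.06 -0.0249 0.0249 ymean>.09 0.001 0.1009
-0.04 -0.0259 0.0255 ymean>.09 0.0017 0.1004
-0.02 -0.0254 0.0256 ymean>.09 0.0008 0.1012
0.0 -0.0253 0.0232 ymean>.09 -0.0024 0.1001
0.06 0.0136 0.0245 ymean>.09 0.0172 0.0946
0.08 0.0044 0.0238 ymean>.09 0.0123 0.0968
 pin -0.0744 -0.066 0.0174 0.0848
 pin -0.0748 -0.0668 -0.0157 0.0843
wrist 10743 foot [-0.0684 -0.0681 -0.0676 -0.0675 -0.0675 -0.0673] 0.1214
-0.06 -0.0021 0.0055 ymean>.09 0.0017 0.1018
-0.04 -0.0258 0.0254 ymean>.09 0.0016 0.1019
-0.02 -0.0261 0.0262 ymean>.09 -0.0009 0.1013
0.0 -0.0265 0.0264 ymean>.09 -0.0001 0.1011
0.02 -0.0261 0.0261 ymean>.09 -0.0001 0.1012
0.04 -0.0262 0.0263 ymean>.09 -0.0001 0.101
0.06 -0.0268 0.026 ymean>.09 -0.0002 0.1013
0.08 -0.0257 0.0253 ymean>.09 -0.0004 0.0998
side 904 foot [-0.0687 -0.0686 -0.0679 -0.067  -0.0667 -0.0666] 0.1211
-0.06 -0.0162 0.0272 ymean>.09 0.0055 0.0991
-0.04 -0.015 0.0281 ymean>.09 0.0056 0.0986
-0.02 -0.0166 0.0274 ymean>.09 0.0049 0.0993
0.0 -0.0152 0.0292 ymean>.09 0.0056 0.099
0.02 -0.0167 0.026 ymean>.09 0.0046 0.0988
0.04 -0.0217 0.0284 ymean>.09 0.0054 0.099
0.06 -0.0205 0.0279 ymean>.09 0.0049 0.0991
0.08 -0.0167 0.0248 ymean>.09 0.0041 0.0977
 pin -0.0752 -0.0665 0.0203 0.0834
(array([ 2.5,  0.6, 65.1]), array([-0.06,  0.09, -0.17]))
```

View pics/f2.png

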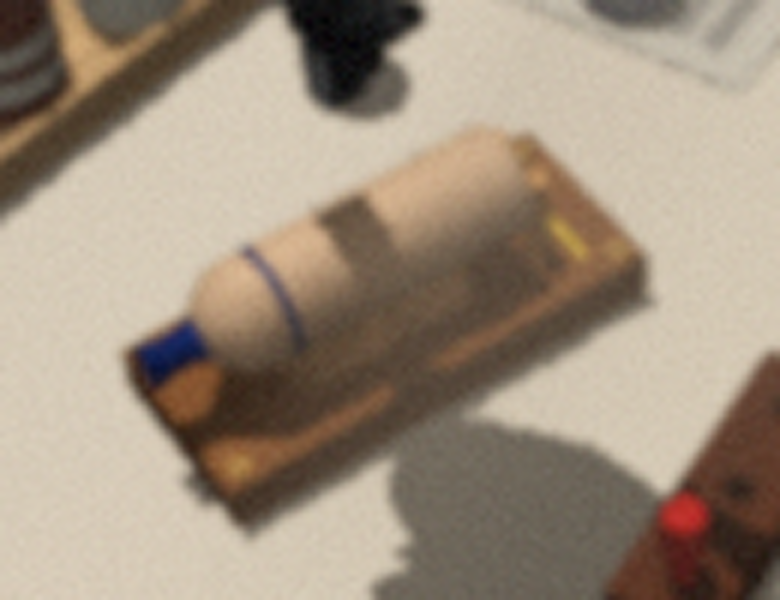

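The side view shows the vase seated in the V, blue neck at (170,350) past the far end and foot at the pins by the yellow line. Depth gives y≈0, top at about 99–101 mm, and a gap of about 1.5 mm at the pins. I'll regrip lightly and slide it up to the pins.

Request:
drive_tool:
  steps:
    - [1, 0, 0, 0, 0, 0, 0]
    - [1, 0, 0, 0, 0, 0, 0]
    - [1, 0, 0, 0.0, 0, 0, 0]
    - [1, 0, 0, 0, 0, 0, 0]
    - [1, 0, 0, 0.03, 0, 0, 0]
    - [1, 0, 0, 0.06, 0, 0, 0]
    - [1, 0, 0.0005, 0.09, 0, 0, 0]
    - [1, 0, 0.0005, 0.11, 0, 0, 0]
    - [1, 0, 0.0005, 0.117, 0, 0, 0]
    - [1, 0, 0.0005, 0.117, 0, 0, 0]

```text
time_s: 24.3
tcp_pos: [0.6394, 0.1236, 0.2327]
orientation: [-0.0, 0.792, 0.611, -0.001]
contact_force: [-0.3, 0.2, 0.2]
opening: 0.0851
finger_force: 0.0
```

Request:
drive_tool:
  steps:
    - [0.5, 0, 0, 0, 0, 0, 0]
    - [0.5, 0, 0, 0, 0, 0, 0]
    - [0.5, 0, 0, 0, 0, 0, 0]
    - [0.5, 0, 0, 0, 0, 0, 0]
    - [0.5, 0, 0, 0, 0, 0, 0]
    - [0.5, -0.0005, 0, 0, 0, 0, 0]
    - [0.5, -0.001, 0, 0, 0, 0, 0]
    - [0.5, -0.001, 0, 0, 0, 0, 0]
    - [0.5, -0.001, 0, 0, 0, 0, 0]
    - [0.5, -0.001, 0, 0, 0, 0, 0]
  grip_force: 20

```text
time_s: 25.3
tcp_pos: [0.6399, 0.1235, 0.2358]
orientation: [0.0, 0.792, 0.611, 0.001]
contact_force: [-2.6, 2.9, 5.5]
opening: 0.0531
finger_force: 21.5
```

Request:
drive_tool:
  steps:
    - [0.5, -0.0003, 0, -0.0025, 0, 0, 0]
    - [0.5, -0.0006, 0, -0.003, 0, 0, 0]
    - [0.5, -0.0009, 0, -0.003, 0, 0, 0]
    - [0.5, -0.001, 0, -0.003, 0, 0, 0]
    - [0.5, -0.0012, 0, -0.003, 0, 0, 0]
    - [0.5, -0.0014, 0, -0.003, 0, 0, 0]
    - [0.5, -0.0015, 0, -0.003, 0, 0, 0]
    - [0.5, -0.0015, 0, -0.003, 0, 0, 0]
    - [0.5, -0.0015, 0, -0.003, 0, 0, 0]
    - [0.5, -0.0015, 0, -0.003, 0, 0, 0]

```text
time_s: 26.3
tcp_pos: [0.6391, 0.1212, 0.2367]
orientation: [0.0, 0.792, 0.611, -0.001]
contact_force: [0.6, -0.0, -4.1]
opening: 0.0535
finger_force: 21.7
```

Request:
drive_tool:
  steps:
    - [0.5, -0.0004, 0, 0, 0, 0, 0]
    - [0.5, -0.0008, 0, 0, 0, 0, 0]
    - [0.5, -0.001, 0, 0, 0, 0, 0]
    - [0.5, -0.001, 0, 0.0005, 0, 0, 0]
    - [0.5, -0.001, 0, 0.001, 0, 0, 0]
    - [0.5, -0.001, 0, 0.001, 0, 0, 0]
    - [0.5, -0.001, 0, 0.001, 0, 0, 0]
    - [0.5, -0.001, 0, 0.001, 0, 0, 0]
    - [0.5, -0.001, 0, 0.001, 0, 0, 0]
    - [0.5, -0.001, 0, 0.001, 0, 0, 0]

```text
time_s: 27.3
tcp_pos: [0.639, 0.1202, 0.2359]
orientation: [0.001, 0.792, 0.611, -0.0]
contact_force: [2.0, 0.0, -1.1]
opening: 0.0533
finger_force: 21.8
```

Request:
drive_tool:
  steps:
    - [0.5, -0.0003, 0, 0, 0, 0, 0]
    - [0.5, -0.0006, 0, 0, 0, 0, 0]
    - [0.5, -0.0009, 0, 0, 0, 0, 0]
    - [0.5, -0.001, 0, 0, 0, 0, 0]
    - [0.5, -0.001, 0, 0, 0, 0, 0]
    - [0.5, -0.001, 0, 0, 0, 0, 0]
    - [0.5, -0.001, 0, 0, 0, 0, 0]
    - [0.5, -0.001, 0, 0, 0, 0, 0]
    - [0.5, -0.001, 0, 0, 0, 0, 0]
    - [0.5, -0.001, 0, 0, 0, 0, 0]

```text
time_s: 28.3
tcp_pos: [0.6388, 0.1193, 0.2359]
orientation: [0.0, 0.792, 0.611, -0.0]
contact_force: [2.4, 1.9, -0.5]
opening: 0.0533
finger_force: 21.9
```

Run:
```python
from h import *
c=np.array([.6369,.1125]);a=np.radians(75.5);u=np.array([np.cos(a),np.sin(a)]);v=np.array([-u[1],u[0]])
s=env.sense();print(s['tcp_pos'],s['contact_force'],'along u',s['contact_force'][:2]@u)
for nm in('top','wrist','side'):
    p=shot(nm); C=cloud(p); q=(C[...,:2]-c); x=q@u; y=q@v; Z=C[...,2]; m=(abs(x-.02)<.14)&(abs(y)<.035)&(Z>.085)&(Z<.112)
    print(nm,'foot',np.sort(x[m&(abs(y)<.012)&(x<-.04)])[:6].round(4),'mouth',np.nanmax(x[(abs(y)<.02)&(Z>.06)&(Z<.1)&(x<.14)]).round(4))
    for sg in(1,-1):
        j=(abs(x+.078)<.02)&(y*sg>.004)&(y*sg<.026)&(Z>.068)&(Z<.083)&(x<-.072)
        if j.sum()>4: print(' pin xmin',np.sort(x[j])[:3].round(4),np.median(y[j]).round(4),Z[j].max().round(4))
```

```text
[0.63875113 0.11929305 0.23589473] [ 2.44898246  1.9488379  -0.54835547] along u 2.499939049345795
top foot [-0.0726 -0.0722 -0.0722 -0.0719 -0.0714 -0.0712] mouth 0.0955
 pin xmin [-0.0859 -0.0851 -0.0843] 0.0162 0.0828
 pin xmin [-0.0849 -0.0844 -0.0834] -0.0168 0.0825
wrist foot [] mouth 0.1167
side foot [-0.0727 -0.0717 -0.0716 -0.0715 -0.0708 -0.0706] mouth 0.1165
 pin xmin [-0.0881 -0.087  -0.0865] 0.0189 0.0801
 pin xmin [-0.0884 -0.0871 -0.086 ] -0.0163 0.08
```

The foot now meets the pins (2.5 N reaction, foot at −0.072 m, both leaning slightly, vase origin about −2.7 mm). Release, rise, shut.

Request:
drive_tool:
  steps:
    - [0.5, 0, 0, 0.0003, 0, 0, 0]
    - [0.7, 0, 0, 0, 0, 0, 0]
    - [0.85, 0, 0, 0, 0, 0, 0]
    - [1, 0, 0, 0, 0, 0, 0]
    - [1, 0, 0, 0, 0, 0, 0]
    - [1, 0, 0, -0.02, 0, 0, 0]
    - [1, 0, 0, -0.05, 0, 0, 0]
    - [0, 0, 0, -0.09, 0, 0, 0]
    - [0, 0, 0, -0.09, 0, 0, 0]
    - [0, 0, 0, -0.09, 0, 0, 0]

```text
time_s: 29.45
tcp_pos: [0.639, 0.1193, 0.327]
orientation: [0.001, 0.792, 0.611, 0.0]
contact_force: [-0.3, -0.2, -0.9]
opening: 0.0441
finger_force: 0.0
```

Run:
```python
from h import *
c=np.array([.6369,.1125]);a=np.radians(75.5);u=np.array([np.cos(a),np.sin(a)]);v=np.array([-u[1],u[0]])
s=env.sense();print(s['tcp_pos'],s['opening'],s['contact_force'])
for nm in('top','wrist'):
    p=shot(nm); C=cloud(p); q=(C[...,:2]-c); x=q@u; y=q@v; Z=C[...,2]; m=(abs(x-.02)<.14)&(abs(y)<.035)&(Z>.082)&(Z<.112)
    print(nm,'foot',np.sort(x[m&(abs(y)<.012)&(x<-.04)])[:6].round(4),'mouth',np.nanmax(x[(abs(y)<.02)&(Z>.06)&(Z<.1)&(x<.14)]).round(4))
    for lo in (-.05,-.03,-.01,.03,.05,.07):
        k=m&(abs(x-lo)<.008)
        if k.sum()>8: print(lo,((y[k].min()+y[k].max())/2).round(4),np.percentile(Z[k],95).round(4))
t=c+.013*u; print('target',t,rel([*t,.100+.1734+.006],-14.5))
```

```text
[0.6389612  0.11928469 0.32698957] 0.04414917319776648 [-0.25545188 -0.17635735 -0.90072909]
top foot [-0.0726 -0.0723 -0.0721 -0.072  -0.0718 -0.0717] mouth 0.1173
-0.05 0.0005 0.101
-0.03 0.0 0.1014
-0.01 0.0007 0.1003
0.05 0.0188 0.0969
0.07 0.0147 0.0978
wrist foot [-0.0736 -0.0735 -0.0731 -0.0731 -0.073  -0.0728] mouth 0.1166
-0.05 -0.0004 0.1012
-0.03 0.0001 0.1012
-0.01 -0.0 0.1013
0.03 -0.0001 0.1012
0.05 -0.0002 0.1013
0.07 -0.0003 0.1007
target [0.64015494 0.12508592] (array([ 6.2,  0.7, 44.7]), array([-0.16,  0.12, -0.16]))
```

Request:
drive_tool:
  steps:
    - [0, 0.006, 0.0005, 0.0, -0.1, 0.1, -0.1]
    - [0, 0.006, 0.0005, 0, -0.1, 0.1, -0.1]
    - [0, 0.006, 0.0005, 0, -0.1, 0.1, -0.1]
    - [0, 0.006, 0.0005, 0, -0.1, 0.1, -0.1]
    - [0, 0.006, 0.0005, 0, -0.1, 0.1, -0.1]
    - [0, 0.006, 0.0005, 0.02, -0.1, 0.1, -0.1]
    - [0, 0.006, 0.0005, 0.035, -0.1, 0.1, -0.1]
    - [0, 0.006, 0.0005, 0.045, -0.1, 0.1, -0.1]
    - [0, 0.006, 0.0005, 0.047, -0.1, 0.1, -0.1]
    - [0, 0.006, 0.0005, 0.048, -0.1, 0.1, -0.1]

```text
time_s: 30.55
tcp_pos: [0.6406, 0.1249, 0.2774]
orientation: [0.0, 0.791, 0.612, 0.0]
contact_force: [0.4, -0.5, 0.0]
opening: -0.0001
finger_force: 0.0
```

Request:
drive_tool:
  steps:
    - [0, 0, -0.0003, 0.0005, 0, 0, 0]
    - [0, 0, -0.0003, 0.001, 0, 0, 0]
    - [0, 0, -0.0003, 0.0015, 0, 0, 0]
    - [0, 0, -0.0003, 0.002, 0, 0, 0]
    - [0, 0, -0.0003, 0.0025, 0, 0, 0]
    - [0, 0, -0.0003, 0.003, 0, 0, 0]
    - [0, 0, -0.0003, 0.0035, 0, 0, 0]
    - [0, 0, -0.0003, 0.004, 0, 0, 0]
    - [0, 0, -0.0003, 0.0045, 0, 0, 0]
    - [0, 0, -0.0003, 0.0045, 0, 0, 0]

```text
time_s: 31.55
tcp_pos: [0.6403, 0.125, 0.2731]
orientation: [0.0, 0.791, 0.612, 0.001]
contact_force: [-0.3, -0.5, -0.4]
opening: 0.0
finger_force: 0.0
```

Request:
drive_tool:
  steps:
    - [0, 0, 0, 0.0003, 0, 0, 0]
    - [0, 0, 0, 0.0006, 0, 0, 0]
    - [0, 0, 0, 0.0009, 0, 0, 0]
    - [0, 0, 0, 0.0012, 0, 0, 0]
    - [0, 0, 0, 0.0015, 0, 0, 0]
    - [0, 0, 0, 0.0018, 0, 0, 0]
    - [0, 0, 0, 0.002, 0, 0, 0]
    - [0, 0, 0, 0.002, 0, 0, 0]
    - [0, 0, 0, 0.002, 0, 0, 0]
    - [0, 0, 0, 0.002, 0, 0, 0]

```text
time_s: 32.55
tcp_pos: [0.6405, 0.1251, 0.2725]
orientation: [0.001, 0.791, 0.612, 0.001]
contact_force: [-3.7, -0.4, 7.7]
opening: 0.0004
finger_force: 4.0
```

Request:
drive_tool:
  steps:
    - [0, 0, -0.0002, 0.0002, 0, 0, 0]
    - [0, 0, -0.0004, 0.0004, 0, 0, 0]
    - [0, 0, -0.0005, 0.0006, 0, 0, 0]
    - [0, 0, -0.0005, 0.0008, 0, 0, 0]
    - [0, 0, -0.0005, 0.001, 0, 0, 0]
    - [0, 0, -0.0005, 0.001, 0, 0, 0]
    - [0, 0, -0.0005, 0.001, 0, 0, 0]
    - [0, 0, -0.0005, 0.001, 0, 0, 0]
    - [0, 0, -0.0005, 0.001, 0, 0, 0]
    - [0, 0, -0.0005, 0.001, 0, 0, 0]

```text
time_s: 33.55
tcp_pos: [0.6403, 0.1251, 0.2725]
orientation: [0.001, 0.791, 0.612, 0.001]
contact_force: [-4.8, -1.0, 11.1]
opening: -0.0006
finger_force: 5.7
```

Request:
drive_tool:
  steps:
    - [0, 0, -0.0002, 0, 0, 0, 0]
    - [0, 0, -0.0004, 0, 0, 0, 0]
    - [0, 0, -0.0006, 0, 0, 0, 0]
    - [0, 0, -0.0006, 0.0002, 0, 0, 0]
    - [0, 0, -0.0006, 0.0003, 0, 0, 0]
    - [0, 0, -0.0006, 0.0003, 0, 0, 0]
    - [0, 0, -0.0006, 0.0003, 0, 0, 0]
    - [0, 0, -0.0006, 0.0003, 0, 0, 0]
    - [0, 0, -0.0006, 0.0003, 0, 0, 0]
    - [0, 0, -0.0006, 0.0003, 0, 0, 0]

```text
time_s: 34.55
tcp_pos: [0.64, 0.1252, 0.2725]
orientation: [0.002, 0.791, 0.612, 0.002]
contact_force: [-3.4, -1.1, 11.4]
opening: 0.0002
finger_force: 5.8
```

Run:
```python
from h import *
c=np.array([.6369,.1125]);a=np.radians(75.5);u=np.array([np.cos(a),np.sin(a)]);v=np.array([-u[1],u[0]])
p=shot('top');C=cloud(p); q=(C[...,:2]-c); x=q@u; y=q@v; Z=C[...,2]; m=(abs(x-.02)<.14)&(abs(y)<.035)&(Z>.082)&(Z<.112)
print('foot',np.sort(x[m&(abs(y)<.012)&(x<-.04)])[:6].round(4),'mouth',np.nanmax(x[(abs(y)<.02)&(Z>.06)&(Z<.1)&(x<.14)]).round(4))
for lo in (-.05,-.03): k=m&(abs(x-lo)<.008); print(lo,((y[k].min()+y[k].max())/2).round(4))
s=env.sense();print(s['contact_force'],s['wrist_torque'],s['contact_force'][:2]@v)
```

```text
foot [-0.0727 -0.0725 -0.0724 -0.072  -0.0717 -0.0716] mouth 0.1175
-0.05 0.0005
-0.03 0.0
[-3.68848988 -0.73031561 11.60480503] [-0.2747857   0.61482502 -0.05079978] 3.3881463491616515
```

Request:
drive_tool:
  steps:
    - [0, 0, -0.0002, 0, 0, 0, 0]
    - [0, 0, -0.0004, 0, 0, 0, 0]
    - [0, 0, -0.0006, 0, 0, 0, 0]
    - [0, 0, -0.0008, 0.0001, 0, 0, 0]
    - [0, 0, -0.001, 0.0002, 0, 0, 0]
    - [0, 0, -0.001, 0.0002, 0, 0, 0]
    - [0, 0, -0.001, 0.0002, 0, 0, 0]
    - [0, 0, -0.001, 0.0002, 0, 0, 0]
    - [0, 0, -0.001, 0.0002, 0, 0, 0]
    - [0, 0, -0.001, 0.0002, 0, 0, 0]

```text
time_s: 35.6
tcp_pos: [0.6395, 0.1252, 0.2725]
orientation: [0.002, 0.791, 0.612, 0.002]
contact_force: [-0.4, -0.9, 10.6]
opening: 0.0003
finger_force: 5.1
```

The push is now almost purely vertical, about 10.6 N. Handing in.

```bash
python3 -c "
from plant import env
print(env.hand_in())"
```

```text
the job is handed in; nothing more can be done
None
```

The job is handed in (no verdict came back): both pins are fully home in the outer holes, the vase lies in the V with its foot against them and its neck out past the other end, and the arm is still pressing straight down on it with about 11 N.

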